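# Set the notched sliding stop behind a casting

### The job

Set the inspection fixture's sliding stop behind the aluminium casting: lift the red release bar and keep it up while you slide the blue carriage along its track, so that its jaw slowly pushes the casting fully home and square against the brass stop plate, and keep it pressed there for a moment with a gentle push of about 12 N (never more than 20 N). Then let the bar go so that it drops fully into the nearest notch, and take the gripper away. Do not force the carriage against the notches, and leave everything else on the bench alone.

Things in the scene. Friction and masses are not known exactly. Their poses are not given: they have to be found in the camera images.
- fixture: Dark steel fixture fixed to the bench: base plate 130 mm (its x) by 300 mm (its y), 15 mm thick. Origin on the bench surface, z up. The carriage slides along its +y, towards the fence; carriage, casting and fence share the centre line x = 0. With the casting home the nearest notch is the one at carriage y = +14 mm: there the jaw stands 1 to 8 mm behind the casting.
- comb: Notched steel strip along the fixture's x = +49 mm, up to 32 mm above the bench; origin 15 mm above the bench. The bar's 9 mm pin, on a leg, drops into it and clears it when the bar is up 11 mm. 12 mm notches: carriage y = -26, -6, +14, +34 mm. Roof-shaped teeth guide a bar let go into the nearest notch. Carriage y below -45 mm: parking slot, free with bar down; it starts there.
- fence: Dark upright fence, 90 mm wide, 45 mm high, fixed at the +y end of the fixture; origin at the foot of its inner face (fixture y = +124.5 mm, 15 mm above the bench), fixture's axes. On it sits a brass stop plate, 80 mm wide, that the casting goes against: its face stands 8 to 14.5 mm before the fence's (fixture y = +110 to +116.5). Its setting differs each time, unmeasured: feel for it.
- carriage: Blue carriage block on the track, 80 mm (x) by 50 mm (y, jaw included), top 50 mm above the bench, with two steel posts that guide the release bar. Origin on the bench level, mid-block, on the centre line; axes are the fixture's. Slides along the fixture's y only, from y = -110 to +40 mm, with about 1.5 N of friction.
- jaw (a point): Centre of the carriage's flat steel jaw face, 64 mm wide, from 17 to 50 mm above the bench; it lies 25 mm in +y from the carriage origin. The jaw is backed by firm rubber and gives about 0.5 mm at 12 N.
- release_bar: Red bar above the carriage, 107 mm across the track (fixture x -45 to +62), 14 mm thick along the track, 16 mm high, 37 mm of free height below it. Grip it from above at its origin (mid-section, on the centre line), fingers closing along the track. Only moves up and down: origin 95 mm above the bench when down, 113 fully up; pushed down with 5.5 N (down) to 9 N (up). Raise it 13 to 16 mm.
- casting: Aluminium casting on the fixture's base plate between jaw and stop plate: flange 50 mm (x) by 70 mm (y) and 20 mm high with a narrower block on it, 32 mm high in all, about 0.3 kg. Origin at the centre of its underside, which rests 15 mm above the bench. It starts 12 to 39 mm short of the stop plate, slightly askew. Its end faces look along its y, 35 mm from the origin.
- spare_casting: Bystander: another casting of the same kind, lying on the bench beyond the fixture. Leave alone.
- caliper: Bystander: steel and black caliper, 190 mm long, lying on the bench on the robot's side of the fixture. Leave alone.
- plug_gauge: Bystander: steel plug gauge, 28 mm across, 58 mm high, standing beyond the fixture. Leave alone.
- screwdriver: Bystander: screwdriver lying on the bench at the right. Leave alone.
- blue_bin: Bystander: open blue bin 130 x 110 x 60 mm at the left. Leave alone.
- carton: Bystander: closed cardboard box 110 x 90 x 60 mm at the left. Leave alone.
- brush: Bystander: hand brush lying at the right. Leave alone.
Not all that is in view belongs to the job. Leave any black look-alike of the casting alone.

How it is judged:
By the outcome, as a careful person would: the job done as asked, in the order asked, and still so for the second after the job is handed in, with the robot touching nothing.
It also fails if it takes over 58 s, if anything falls off the work surface, if the arm or the gripper's body presses on something with over 40 N, if the wrist force passes 120 N, or if a joint passes its speed limit or range.

### The arm

A 6-joint arm with a two-finger parallel gripper is mounted at the origin on the work surface. World frame = base frame: x ahead of the robot, y to its left, z up, the work surface at z = 0. Lengths are in m, angles in rad, forces in N, time in s.
With the tool pointing down it reaches from about 0.25 to 0.775 m from the base axis. Payload 8.9 kg.
Tool frame: the origin (TCP) lies between the finger pads; the fingertips stand 17 mm ahead of it and the grasp point (between the pads) lies 2 mm behind it; z points along the fingers, y is the line along which they close (so a half turn about z gives the same grasp; the last joint's range is limited). The gripper opens to 85 mm and grips with 20 to 120 N. Pads are 22 mm wide; open, the fingers measure 114 mm over their backs; the gripper's body (76 mm by 85 mm) begins 54 mm behind the grasp point. The pads swing forward as they close: fully open they stand 13 mm farther back than shut.
Start: joints at [1.172, 0.291, -0.153, 1.127, 0, 1.431], TCP at [0.135, 0.507, 0.248] pointing down, gripper open.
Joint ranges: [-2.52, 2.52], [-0.91, 1.74], [-1.3, 1.37], [-1.96, 2.02], [-1.52, 1.47], [-3.14, 3.14]. Speed limits (rad/s): [2.22, 2.22, 2.79, 3.14, 3.14, 3.14].

### API

Orientations are given as a rotation vector (axis times angle).
In Python, from bench import robot gives the robot as it stands. The module is installed in compiled form; this text tells all that it offers.
- The arm moves only by the tool jog_arm, never from a script. Its argument "motion" is a list of rows, each a list of 3 entries, a list of its own where there are three numbers: the shift along the tool's x, y, z in mm, then the turn, a rotation vector about the tool's x, y, z in rad, then the opening, from 0 (shut) to 1 (fully open). A call has exactly 5 rows; each row shifts and turns the commanded pose from where the row before left it, along the tool's axes as they then stand; what a row does not reach is not made up. A row lasts 1/12 s, in which the tool goes at most 41.7 mm and 7.16 degrees, less where a joint would pass 70% of its speed; a pose out of reach is approached as far as the arm can. A call with a gripper value outside its range is refused whole. The fingers move at their own pace and stop on an object; the grip force is fixed at half the most. Time passes only in rows, so rows that do not move let the fingers close, or fill a call up. It gives the time, the measured TCP pose, the force, the opening and the grip force at its end, in the units of the state.
- robot.state(): the state, without advancing time (a new reading comes with each control period).
- robot.snapshot(name): name is "scene" or "side" or "wrist"; returns the picture (400x640x3 uint8, red, green, blue); there is no depth.
- robot.calibration(name): a dict with "camera_matrix" (3x3 intrinsics, pixels), "k1" (the pictures are not rectified: a ray, as slopes to the right and down, at radius r is drawn at 1 + k1 r^2 times it, then the intrinsics apply), "R" (3x3) and "t" (3): a world point X has camera coordinates R X + t; the wrist camera has in their place "mount" (4x4, takes a point from camera to tool coordinates, whose origin is the TCP and whose axes are the flange's). Camera axes: x right, y down, z forward; pixel columns grow to the right and rows downward; lengths in m; the calibration is good to about 2 mm. A picture is of the moment at which its call begins: read the wrist's pose just before it. calibration takes no time and is no camera call.
- robot.job_done(): hands the job in; it is judged then, once.
The state is a dict: "time": time; "qpos": joint angles; "qvel": joint speeds; "tau": joint torques, N m; "eef_pos": TCP position; "ee_rot": TCP orientation; "force": force on the tool from outside, world axes, zero at the start; "torque": the same for the moment, N m; "opening": finger opening in m; "grip_force": force on a finger pad.
Only numpy, scipy, OpenCV 4.12 (cv2) and the standard library are available. Lean on these libraries where they do the work, as an engineer would, in place of code of your own. Each camera call takes 0.05 s, during which the arm holds its last target. There are 200 camera calls.

## Working session

There is one attempt and no reset: what is moved stays moved. The work goes in short steps, Python scripts to look and compute and a tool call to move; the robot and the scene stay as the last step left them, time stands still between calls to the robot, and variables do not carry over. Pictures are saved under pics/ and viewed, at most 10 in all, crops included, and the job is handed in when it is done.

Besides the shell and the picture viewer there is one more tool, called after ">>>" as name(argument=value, ...) on one line, values as JSON. jog_arm: Moves the arm, as the interface text tells. Its arguments: {"type":"object","properties":{"motion":{"type":"array"}},"required":["motion"]}

```bash
mkdir -p pics
python3 - <<'E'
from bench import robot
import cv2,numpy as np
s=robot.state();print({k:np.round(v,3) for k,v in s.items()})
ims=[]
for n in("scene","side"):
    im=robot.snapshot(n);cv2.imwrite(f"pics/{n}0.png",im[...,::-1]);c=robot.calibration(n);print(n,{k:np.round(v,4).tolist() for k,v in c.items()})
print(robot.calibration("wrist"))
E
```

```text
{'time': np.float64(0.0), 'qpos': array([ 1.172,  0.291, -0.154,  1.127, -0.   ,  1.431]), 'qvel': array([ 0.   , -0.   ,  0.001,  0.001,  0.001,  0.001]), 'tau': array([ 1.0000e-03, -5.3714e+01,  3.3137e+01,  1.6000e-02, -0.0000e+00,
        0.0000e+00]), 'eef_pos': array([0.135, 0.507, 0.248]), 'ee_rot': array([-4.070e-01, -3.115e+00,  2.000e-03]), 'force': array([ 0.157,  0.479, -0.144]), 'torque': array([ 0.004, -0.037, -0.028]), 'grip_force': np.float64(0.0), 'opening': np.float64(0.085)}
scene {'camera_matrix': [[389.9942, 0.0, 316.1324], [0.0, 389.9942, 201.9781], [0.0, 0.0, 1.0]], 'k1': -0.0005, 'R': [[-0.8132, 0.582, 0.002], [0.3043, 0.4281, -0.851], [-0.4961, -0.6914, -0.5252]], 't': [0.4345, -0.079, 1.6519]}
side {'camera_matrix': [[368.7532, 0.0, 325.3688], [0.0, 368.7532, 197.4448], [0.0, 0.0, 1.0]], 'k1': 0.0245, 'R': [[0.9927, -0.12, -0.0093], [-0.0773, -0.5759, -0.8139], [0.0923, 0.8087, -0.581]], 't': [-0.5445, 0.1339, 0.9808]}
{'camera_matrix': array([[291.14429975,   0.        , 318.1807794 ],
       [  0.        , 291.14429975, 201.98659423],
       [  0.        ,   0.        ,   1.        ]]), 'k1': -0.02777988405719156, 'mount': array([[-2.30662938e-05, -9.56635019e-01, -2.91289273e-01,
         7.53471514e-02],
       [ 9.99999892e-01, -1.57274590e-04,  4.37325026e-04,
        -2.42979241e-04],
       [-4.64172835e-04, -2.91289231e-01,  9.56634919e-01,
        -1.25232621e-01],
       [ 0.00000000e+00,  0.00000000e+00,  0.00000000e+00,
         1.00000000e+00]])}
```

View pics/scene0.png

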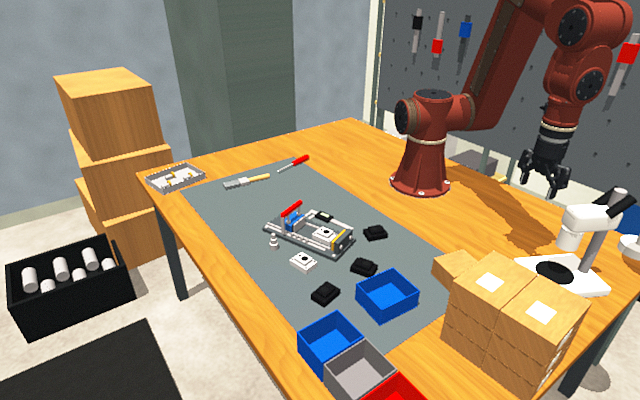

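View pics/side0.png

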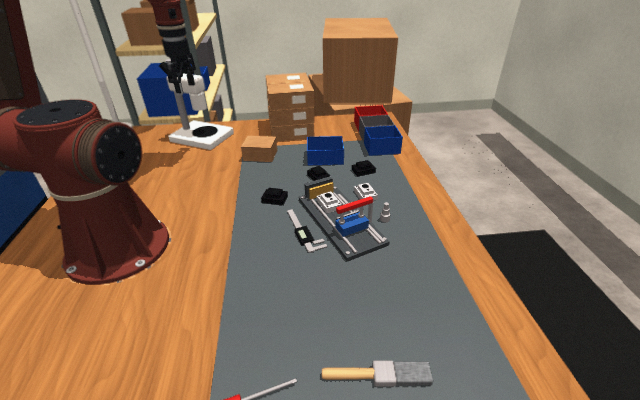

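The scene view shows the red bar at about (291,209), with the casting at (324,233) and the brass plate at (340,240). The side view shows the bar at about (355,205), the casting at (329,200) and the brass plate at (320,189). Next I'll triangulate the bar.

```bash
cat > h.py <<'E'
from bench import robot
import cv2,numpy as np
from scipy.spatial.transform import Rotation as Ro
def ray(n,uv,st=None):
    c=robot.calibration(n);K=c["camera_matrix"]
    d=(np.array(uv,float)-K[:2,2])/K[0,0];u=d.copy()
    for _ in range(10):u=d/(1+c["k1"]*(u@u))
    v=np.append(u,1)
    if n=="wrist":
        T=c["mount"];W=Ro.from_rotvec(st["ee_rot"]).as_matrix()
        return W@T[:3,3]+st["eef_pos"],W@T[:3,:3]@v
    return -c["R"].T@c["t"],c["R"].T@v
def onz(r,z):o,d=r;return o+d*(z-o[2])/d[2]
def tri(rs):
    A=[];b=[]
    for o,d in rs:
        d=d/np.linalg.norm(d);P=np.eye(3)-np.outer(d,d);A.append(P);b.append(P@o)
    A=np.vstack(A);b=np.hstack(b);x=np.linalg.lstsq(A,b,rcond=None)[0];return x,np.abs(A@x-b).max()
def mask(im,kind):
    h=cv2.cvtColor(im,cv2.COLOR_RGB2HSV);H,S,V=[h[...,i].astype(int) for i in range(3)]
    return {"red":((H<6)|(H>174))&(S>180)&(V>90),"brass":(H>17)&(H<30)&(S>100)&(V>60),
      "blue":(H>98)&(H<120)&(S>140)&(V>50)}[kind].astype(np.uint8)
def blob(im,kind,box=None):
    m=mask(im,kind)
    if box:
        k=np.zeros_like(m);x0,y0,x1,y1=box;k[y0:y1,x0:x1]=1;m*=k
    n,l,s,c=cv2.connectedComponentsWithStats(m)
    i=1+np.argmax(s[1:,4]);ys,xs=np.nonzero(l==i);return s[i],c[i],np.c_[xs,ys].astype(np.float32)
E
python3 - <<'E'
from h import *
import cv2
for k,b1,b2 in(("red",(260,190,320,225),(330,190,380,220)),("brass",(320,220,365,260),(295,175,340,205)),("blue",(270,200,310,235),(325,205,375,240))):
    R=[];E=[]
    for n,b in(("scene",b1),("side",b2)):
        im=cv2.imread(f"pics/{n}0.png")[...,::-1].copy()
        s,c,p=blob(im,k,b);r=cv2.minAreaRect(p)
        m=p.mean(0);u=np.linalg.svd(p-m,full_matrices=False)[2][0];t=(p-m)@u
        e=[m+u*t.min(),m+u*t.max()]
        if e[0][0]>e[1][0]:e=e[::-1]
        print(k,n,s,c.round(1),np.round(e,1).tolist());R.append(ray(n,c));E.append([ray(n,x) for x in e])
    print(" ctr",tri(R))
    for i in (0,1):print(" end", tri([E[0][i],E[1][1-i]]),tri([E[0][i],E[1][i]]))
E
```

```text
red scene [281 200  21  17 118] [291.  208.3] [[280.8999938964844, 215.8000030517578], [300.8999938964844, 200.89999389648438]]
red side [336 197  37  17 247] [353.9 204.7] [[336.5, 210.39999389648438], [372.20001220703125, 198.6999969482422]]
 ctr (array([ 0.62320801, -0.01959359,  0.09549365]), np.float64(0.0006943933193206964))
 end (array([6.75673719e-01, 3.08158160e-04, 9.60476297e-02]), np.float64(0.00011398552722774458)) (array([ 0.61312651, -0.03199703,  0.07115516]), np.float64(0.03667878173666228))
 end (array([ 0.57262794, -0.03820041,  0.09661708]), np.float64(0.0008118413927355461)) (array([ 0.63555488, -0.007487  ,  0.1219488 ]), np.float64(0.03377778096252748))
brass scene [331 229  15  22  74] [336.3 238.7] [[329.70001220703125, 248.39999389648438], [343.6000061035156, 228.10000610351562]]
brass side [309 182  24  17 171] [319.6 189.6] [[307.6000061035156, 194.5], [332.8999938964844, 184.1999969482422]]
 ctr (array([0.55184956, 0.14243189, 0.03871192]), np.float64(0.003370694551623421))
 end (array([0.59728966, 0.16837084, 0.03712755]), np.float64(0.004276219940933301
[... 237 characters left out ...]
87138937))
blue scene [285 211  19  21 148] [292.  220.4] [[285.6000061035156, 228.89999389648438], [299.1000061035156, 211.10000610351562]]
blue side [336 212  33  24 461] [351.8 224.2] [[336.3999938964844, 228.60000610351562], [367.8999938964844, 219.6999969482422]]
 ctr (array([ 0.61662599, -0.02889083,  0.03807398]), np.float64(0.000422830878188174))
 end (array([ 0.66166004, -0.00642718,  0.03257923]), np.float64(0.004279924571081506)) (array([ 0.60657094, -0.02987797,  0.01097615]), np.float64(0.029698183559297764))
 end (array([ 0.57147109, -0.052195  ,  0.04737329]), np.float64(0.00028863246303523216)) (array([ 0.62561382, -0.02958281,  0.06853346]), np.float64(0.030870420960372957))
```

```bash
cat > plan.py <<'E'
from h import *
# rows to go from current pose to target p (TCP) at yaw of tool x [deg], tool down
def rel(p,yaw=None,s=None):
    s=s or robot.state();W=Ro.from_rotvec(s["ee_rot"]);d=W.inv().apply(np.array(p)-s["eef_pos"])*1000
    out=[d.round(1).tolist()]
    if yaw is not None:
        y=np.radians(yaw);X=np.array([np.cos(y),np.sin(y),0]);Z=np.array([0,0,-1.])
        D=Ro.from_matrix(np.c_[X,np.cross(Z,X),Z]);out.append((W.inv()*D).as_rotvec().round(4).tolist())
    return out
E
python3 - <<'E'
from plan import *
s=robot.state();yaw0=165.1;W=Ro.from_rotvec(s["ee_rot"]);print(rel([.615,-.023,.24],201.5))
# if turning -0.122 per row, shifts of 40mm toward the target in each row
p=s["eef_pos"].copy();tgt=np.array([.615,-.023,.24]);
for i in range(18):
    d=tgt-p;st=d*min(1,.040/np.linalg.norm(d));print(W.inv().apply(st*1000).round(1).tolist());p+=st
    if i<5: W=W*Ro.from_rotvec([0,0,-.122])
E
```

```text
[[-600.3, -388.9, 8.1], [-0.0011, -0.0005, -0.635]]
[-33.6, -21.7, 0.5]
[-30.7, -25.7, 0.5]
[-27.3, -29.2, 0.5]
[-23.6, -32.3, 0.5]
[-19.5, -34.9, 0.5]
[-15.1, -37.1, 0.5]
[-15.1, -37.1, 0.5]
[-15.1, -37.1, 0.5]
[-15.1, -37.1, 0.5]
[-15.1, -37.1, 0.5]
[-15.1, -37.1, 0.5]
[-15.1, -37.1, 0.5]
[-15.1, -37.1, 0.5]
[-15.1, -37.1, 0.5]
[-15.1, -37.1, 0.5]
[-15.1, -37.1, 0.5]
[-15.1, -37.1, 0.5]
[-13.3, -32.7, 0.4]
```

>>> jog_arm(motion=[[[-33,-22,0],[0,0,-0.122],0.6],[[-31,-26,0],[0,0,-0.122],0.6],[[-27,-29,0],[0,0,-0.122],0.6],[[-24,-32,0],[0,0,-0.122],0.6],[[-19,-35,0],[0,0,-0.122],0.6]])

```text
time: 0.52
eef_pos: [0.2548, 0.3698, 0.2482]
ee_rot: [0.467, -3.106, 0.0]
force: [-0.1, 0.9, 0.2]
opening: 0.0511
grip_force: 0.0
```

>>> jog_arm(motion=[[[-15,-37,0],[0,0,-0.025],0.6],[[-15,-37,0],[0,0,0],0.6],[[-15,-37,0],[0,0,0],0.6],[[-15,-37,0],[0,0,0],0.6],[[-15,-37,0],[0,0,0],0.6]])

```text
time: 0.93
eef_pos: [0.3831, 0.2165, 0.2483]
ee_rot: [0.497, -3.102, -0.0]
force: [1.0, 1.2, 0.9]
opening: 0.0511
grip_force: 0.0
```

>>> jog_arm(motion=[[[-15,-37,0],[0,0,0],0.6],[[-15,-37,0],[0,0,0],0.6],[[-15,-37,0],[0,0,0],0.6],[[-15,-37,0],[0,0,0],0.6],[[-15,-37,0],[0,0,0],0.6]])

```text
time: 1.35
eef_pos: [0.5121, 0.0641, 0.2482]
ee_rot: [0.496, -3.102, -0.0]
force: [0.9, 1.5, 0.4]
opening: 0.0512
grip_force: 0.0
```

Run:
```python
from plan import *
s=robot.state();im=robot.snapshot("wrist");cv2.imwrite("pics/w1.png",im[...,::-1]);np.save("w1.npy",s,allow_pickle=True)
print(s["eef_pos"],s["ee_rot"],s["time"]);print(rel([.615,-.023,.24],200.5,s))
```

```text
[0.51213627 0.06406641 0.24820134] [ 4.96315605e-01 -3.10174007e+00 -2.17435189e-04] 1.35
[[-70.6, -114.8, 8.2], [0.0002, -0.0004, -0.0405]]
```

View pics/w1.png

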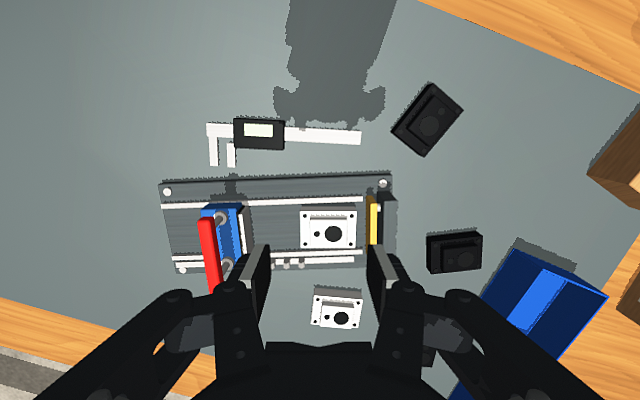

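The wrist view shows the plate's robot-side edge running from (160,183) to (392,172), with its screws at (167,192) and (383,183). The bar is at about (210,250), the casting at (329,230) and the brass plate at (374,222). I'll get the fixture's direction from these.

Run:
```python
from plan import *
s=np.load("w1.npy",allow_pickle=True).item();im=cv2.imread("pics/w1.png")[...,::-1].copy()
f=lambda uv,z:onz(ray("wrist",uv,s),z)
a,b=f((160,183),.015),f((392,172),.015);print("edge",a,b,np.linalg.norm(a-b),np.degrees(np.arctan2(*(b-a)[[1,0]])))
# screws by white blob centroid
g=im.min(2)
def cen(box,t=150):
    x0,y0,x1,y1=box;ys,xs=np.nonzero(g[y0:y1,x0:x1]>t);return xs.mean()+x0,ys.mean()+y0
sa,sb=cen((162,186,174,198)),cen((377,178,390,189));a,b=f(sa,.015),f(sb,.015)
print("screws",sa,sb,a,b,np.linalg.norm(a-b),np.degrees(np.arctan2(*(b-a)[[1,0]])))
ys,xs=np.nonzero(mask(im,"red")[200:300,180:240]);p=np.c_[xs+180,ys+200].astype(np.float32);bx=cv2.boxPoints(cv2.minAreaRect(p));print(bx.round(1).tolist())
for q in bx:print(f(q,.103))
# brass, casting, blue
for k,bo in(("brass",(360,190,390,255)),("blue",(190,200,245,275))):
    st,c,p=blob(im,k,bo);bb=cv2.boxPoints(cv2.minAreaRect(p));print(k,st,[f(q,.05 if k=="blue" else .045).round(4).tolist() for q in bb])
m=np.zeros_like(g);m[205:252,296:362]=(g[205:252,296:362]>170);n,l,stt,c=cv2.connectedComponentsWithStats(m);print(stt[1:][stt[1:,4]>30])
```

```text
edge [ 0.58283279 -0.12379263  0.015     ] [0.47808717 0.15072622 0.015     ] 0.29382349940768737 110.88489131593624
screws (np.float64(166.58490566037736), np.float64(191.67924528301887)) (np.float64(382.4782608695652), np.float64(182.58695652173913)) [ 0.5915755  -0.11379134  0.015     ] [0.49444777 0.14442992 0.015     ] 0.27588405863392956 110.61336143156686
[[196.0, 218.1999969482422], [212.6999969482422, 215.3000030517578], [225.60000610351562, 290.5], [209.0, 293.3999938964844]]
[ 0.57246463 -0.04319988  0.103     ]
[ 0.56427526 -0.02799488  0.103     ]
[0.6443036  0.00319046 0.103     ]
[ 0.65360413 -0.0132288   0.103     ]
brass [366 196  12  58 506] [[0.511, 0.1234, 0.045], [0.507, 0.1356, 0.045], [0.5758, 0.1629, 0.045], [0.5801, 0.1498, 0.045]]
blue [ 200  203   42   65 1230] [[0.5782, -0.0589, 0.05], [0.5632, -0.0132, 0.05], [0.6448, 0.0067, 0.05], [0.6611, -0.0423, 0.05]]
[[ 300  211   57   37 1669]
 [ 310  250   52    2   76]]
```

>>> jog_arm(motion=[[[-18,-29,0],[0,0,-0.04],0.6],[[-18,-29,0],[0,0,0],0.6],[[-17,-28,0],[0,0,0],0.6],[[-17,-28,0],[0,0,0],0.6],[[0,0,0],[0,0,0],0.6]])

```text
time: 1.82
eef_pos: [0.6194, -0.0211, 0.2469]
ee_rot: [-0.554, 3.092, -0.002]
force: [-1.4, 0.3, -0.4]
opening: 0.051
grip_force: 0.0
```

Run:
```python
from plan import *
s=robot.state();im=robot.snapshot("wrist");cv2.imwrite("pics/w2.png",im[...,::-1]);np.save("w2.npy",s,allow_pickle=True)
s1=np.load("w1.npy",allow_pickle=True).item();im1=cv2.imread("pics/w1.png")[...,::-1].copy()
print(s["eef_pos"],s["ee_rot"])
st,c,p=blob(im,"red");bx=cv2.boxPoints(cv2.minAreaRect(p));print(st,bx.round(1).tolist())
for q in bx:print(onz(ray("wrist",q,s),.103))
```

```text
[ 0.61938637 -0.02106953  0.24689221] [-5.53991135e-01  3.09188984e+00 -1.94596521e-03]
[ 312  143   14  106 1420] [[312.0, 143.0], [325.0, 143.0], [325.0, 248.0], [312.0, 248.0]]
[ 0.574882  -0.0431885  0.103    ]
[ 0.57076934 -0.03208093  0.103     ]
[0.66906253 0.00507203 0.103     ]
[ 0.67365049 -0.00731566  0.103     ]
```

View pics/w2.png

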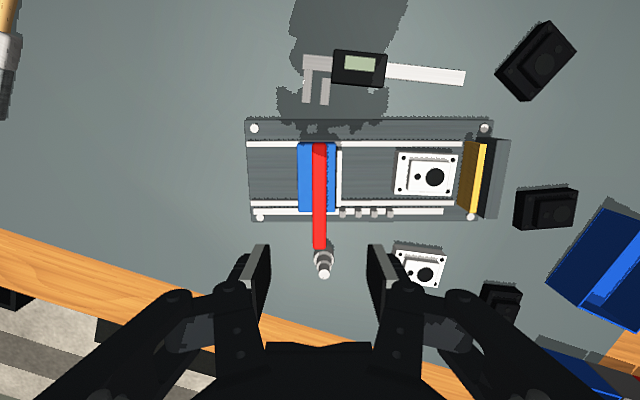

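The wrist view shows the bar at columns 312–325 and rows 143–248, parallel to the tool's x axis. The plate screws are at (254,128) and (486,128). The casting is at about (427,173) and the brass plate at columns 465–487. I'll check the height and measure the casting and brass positions.

Run:
```python
from plan import *
s=np.load("w2.npy",allow_pickle=True).item();im=cv2.imread("pics/w2.png")[...,::-1].copy()
s1=np.load("w1.npy",allow_pickle=True).item()
print("bar near end top",tri([ray("wrist",(318.5,143),s),ray("wrist",(204.3,217),s1)]))
g=im.min(2)
def cen(box,t=150):
    x0,y0,x1,y1=box;ys,xs=np.nonzero(g[y0:y1,x0:x1]>t);return xs.mean()+x0,ys.mean()+y0
S=[cen(b) for b in((248,122,261,134),(480,122,492,134),(254,212,266,222),(464,212,477,221))]
P=[onz(ray("wrist",q,s),.015) for q in S]
for q,p in zip(S,P):print(np.round(q,1),p)
e=P[1]-P[0];y=np.arctan2(e[1],e[0]);print(np.degrees(y),np.linalg.norm(e))
Y=np.array([np.cos(y),np.sin(y),0]);X=np.array([Y[1],-Y[0],0])
O=(P[0]+P[1])/2+X*.055   # check vs bar
bar=np.array([.6221,-.0194,0])-X*.0085
print("O",O,"bar fix",(bar-O)@X,(bar-O)@Y)
F=lambda uv,z:np.round([(onz(ray("wrist",uv,s),z)-O)@v*1000 for v in(X,Y)],1)
m=np.zeros_like(g);m[145:205,390:465]=(g[145:205,390:465]>150);c=max(cv2.findContours(m,0,1)[0],key=cv2.contourArea);bb=cv2.boxPoints(cv2.minAreaRect(c))
for q in bb:print("cast",q.round(1),F(q,.035))
st,c,p=blob(im,"brass",(440,130,500,230));print(st)
for q in cv2.boxPoints(cv2.minAreaRect(p)):print("brass",q.round(1),F(q,.05),F(q,.015))
print("jaw",F((340,175),.05))
print(rel([bar[0],bar[1],.093],np.degrees(y)+90,s))
```

```text
bar near end top (array([ 0.57331878, -0.03772344,  0.09382157]), np.float64(0.00040160247273721833))
[253.8 128.1] [ 0.59096264 -0.11315023  0.015     ]
[484.1 127.3] [0.49363111 0.14527746 0.015     ]
[259.5 215.4] [ 0.6945137 -0.0743578  0.015    ]
[470.3 216.3] [0.59997437 0.18487064 0.015     ]
110.63786132023036 0.2761490489267494
O [0.59376735 0.03544892 0.015     ] bar fix -0.001317604619532363 -0.06131522226918063
cast [393.8 194. ] [22.  29.2]
cast [395.4 151.6] [-28.6  27.6]
cast [457.3 154. ] [-25.7 100. ]
cast [455.6 196.3] [ 25.4 104.7]
[ 457  141   30   72 1449]
brass [454.4 209.8] [37.5 98.1] [ 49.4 115.4]
brass [464.8 139.9] [-43.1  99.1] [-40.1 116.6]
brass [486.6 143.2] [-39.6 123.9] [-36.2 144. ]
brass [476.2 213.1] [ 41.7 124.7] [ 54.  144.9]
jaw [ -4.6 -37. ]
[[5.4, 0.8, 153.9], [-0.0013, 0.0002, -0.0056]]
```

Bar position and height check out: the bar triangulates to fixture (-1,-61) mm, at about 95 mm high. Descending onto it.

>>> jog_arm(motion=[[[3,0.5,38],[0,0,-0.005],0.6],[[2,0,38],[0,0,0],0.6],[[0,0,38],[0,0,0],0.6],[[0,0,25],[0,0,0],0.6],[[0,0,15],[0,0,0],0.6]])

```text
time: 2.28
eef_pos: [0.6081, -0.0176, 0.0909]
ee_rot: [0.566, -3.085, -0.003]
force: [-0.0, -0.2, -0.0]
opening: 0.051
grip_force: 0.0
```

>>> jog_arm(motion=[[[0,0,0],[0,0,0],0.6],[[0,0,0],[0,0,0],0.5],[[0,0,0],[0,0,0],0.4],[[0,0,0],[0,0,0],0.35],[[0,0,0],[0,0,0],0.35]])

```text
time: 2.7
eef_pos: [0.612, -0.0186, 0.0959]
ee_rot: [-0.566, 3.088, -0.001]
force: [0.2, -0.2, 0.1]
opening: 0.0298
grip_force: 0.0
```

Run:
```python
from plan import *
s=robot.state();im=robot.snapshot("wrist");cv2.imwrite("pics/w3.png",im[...,::-1])
st,c,p=blob(im,"red");print(s["eef_pos"],st)
for r in (0.2,.4,.6,.8):
    y=int(st[1]+r*st[3]);x=p[p[:,1]==y][:,0];print(y,x.min(),x.max())
    W=Ro.from_rotvec(s["ee_rot"]).inv()
    for u in(x.min(),x.max()+1):print(W.apply(onz(ray("wrist",(u,y),s),.103)-s["eef_pos"])*1000)
print(rel([.6141,-.0224,.093],200.6,s))
```

```text
[ 0.61203281 -0.01864473  0.09589753] [ 293  187   32  160 4540]
219 294.0 323.0
[ 31.6489021  -10.05818008  -7.15652331]
[31.65053257  2.89513364 -7.17104534]
251 295.0 323.0
[16.38879339 -9.99075408 -7.12510788]
[16.39321215  2.98616007 -7.13966212]
283 295.0 323.0
[ -0.05310134 -10.39082035  -7.09072972]
[-0.04527405  3.08606638 -7.10585138]
315 296.0 322.0
[-17.85673544 -10.34783939  -7.05403804]
[-17.84569198   2.71253703  -7.06869949]
[[-0.6, -4.2, 2.9], [-0.0011, 0.0021, 0.0033]]
```

>>> jog_arm(motion=[[[0,-3.8,2.5],[0,0,0],0.35],[[0,0,0],[0,0,0],0.35],[[0,0,0],[0,0,0],0.25],[[0,0,0],[0,0,0],0.1],[[0,0,0],[0,0,0],0.0]])

```text
time: 3.17
eef_pos: [0.6126, -0.0224, 0.092]
ee_rot: [-0.566, 3.09, -0.001]
force: [-0.5, -0.8, 2.2]
opening: 0.0129
grip_force: 59.7
```

>>> jog_arm(motion=[[[0,0,0],[0,0,0],0],[[0,0,0],[0,0,0],0],[[0,0,0],[0,0,0],0],[[0,0,0],[0,0,0],0],[[0,0,0],[0,0,0],0]])

```text
time: 3.58
eef_pos: [0.6125, -0.0224, 0.092]
ee_rot: [-0.566, 3.09, -0.0]
force: [-0.9, -0.9, 4.2]
opening: 0.0131
grip_force: 59.9
```

>>> jog_arm(motion=[[[0,0,-3],[0,0,0],0],[[0,0,-4],[0,0,0],0],[[0,0,-4],[0,0,0],0],[[0,0,-3.5],[0,0,0],0],[[0,0,0],[0,0,0],0]])

```text
time: 4.0
eef_pos: [0.6123, -0.0219, 0.1067]
ee_rot: [0.567, -3.09, -0.001]
force: [2.1, 0.5, -8.6]
opening: 0.0129
grip_force: 58.5
```

>>> jog_arm(motion=[[[0,0,0],[0,0,0],0],[[0,0,0],[0,0,0],0],[[0,0,0],[0,0,0],0],[[0,0,0],[0,0,0],0],[[0,0,0],[0,0,0],0]])

```text
time: 4.42
eef_pos: [0.6123, -0.022, 0.1062]
ee_rot: [0.567, -3.09, -0.001]
force: [2.0, 1.7, -8.4]
opening: 0.0133
grip_force: 58.5
```

>>> jog_arm(motion=[[[0,3,0],[0,0,0],0],[[0,5,0],[0,0,0],0],[[0,6,0],[0,0,0],0],[[0,6,0],[0,0,0],0],[[0,6,0],[0,0,0],0]])

```text
time: 4.83
eef_pos: [0.6031, 0.0027, 0.1065]
ee_rot: [-0.567, 3.09, -0.0]
force: [2.7, -0.2, -7.0]
opening: 0.0131
grip_force: 58.6
```

>>> jog_arm(motion=[[[0,6,0],[0,0,0],0],[[0,6,0],[0,0,0],0],[[0,6,0],[0,0,0],0],[[0,5,0],[0,0,0],0],[[0,3,0],[0,0,0],0]])

```text
time: 5.25
eef_pos: [0.5939, 0.0272, 0.1065]
ee_rot: [-0.567, 3.09, 0.0]
force: [2.8, -0.6, -7.9]
opening: 0.0128
grip_force: 58.6
```

>>> jog_arm(motion=[[[0,1,0],[0,0,0],0],[[0,1,0],[0,0,0],0],[[0,1,0],[0,0,0],0],[[0,1,0],[0,0,0],0],[[0,1,0],[0,0,0],0]])

```text
time: 5.67
eef_pos: [0.5925, 0.031, 0.1065]
ee_rot: [-0.566, 3.09, -0.0]
force: [4.1, 1.0, -7.5]
opening: 0.0129
grip_force: 58.6
```

>>> jog_arm(motion=[[[-0.2,1.2,0],[0,0,0],0],[[0,1.2,0],[0,0,0],0],[[0,1.2,0],[0,0,0],0],[[0,1.2,0],[0,0,0],0],[[0,1.2,0],[0,0,0],0]])

```text
time: 6.08
eef_pos: [0.5903, 0.0368, 0.1064]
ee_rot: [-0.566, 3.09, -0.0]
force: [3.8, -0.4, -8.3]
opening: 0.013
grip_force: 58.6
```

>>> jog_arm(motion=[[[0,1.2,0],[0,0,0],0],[[0,1.2,0],[0,0,0],0],[[0,1.2,0],[0,0,0],0],[[0,1.2,0],[0,0,0],0],[[0,1.2,0],[0,0,0],0]])

```text
time: 6.5
eef_pos: [0.5883, 0.0423, 0.1065]
ee_rot: [-0.566, 3.09, -0.001]
force: [3.9, -2.3, -8.6]
opening: 0.013
grip_force: 58.6
```

Run:
```python
from plan import *
s=robot.state();im=robot.snapshot("wrist");cv2.imwrite("pics/w4.png",im[...,::-1]);np.save("w4.npy",s,allow_pickle=True)
a=np.radians(110.64);Y=np.array([np.cos(a),np.sin(a),0]);X=np.array([Y[1],-Y[0],0])
print(s["eef_pos"],"dY",(s["eef_pos"]-[.6123,-.0219,.1062])@Y*1000,"FY",s["force"]@Y,"FX",s["force"]@X,s["force"][2])
```

```text
[0.58831254 0.04226308 0.10647353] dY 68.50014548130113 FY -3.496554593409509 FX 2.820547271405609 -8.609049731960347
```

View pics/w4.png

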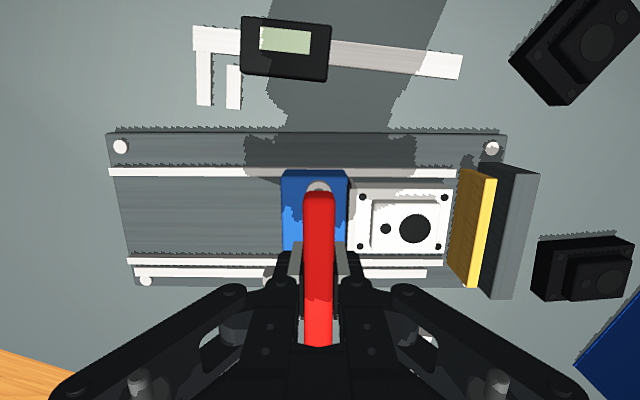

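The jaw (column 349) touches the casting, whose front edge is at about column 452, just short of the brass plate (455–495). Carriage is at about y=+7 with 3.5 N on it, so I'll continue slowly.

>>> jog_arm(motion=[[[0,1,0],[0,0,0],0],[[0,1,0],[0,0,0],0],[[0,1,0],[0,0,0],0],[[0,1,0],[0,0,0],0],[[0,0.8,0],[0,0,0],0]])

```text
time: 6.97
eef_pos: [0.5866, 0.0469, 0.1064]
ee_rot: [-0.566, 3.09, -0.0]
force: [3.9, -2.6, -7.9]
opening: 0.0132
grip_force: 58.6
```

>>> jog_arm(motion=[[[0,0.3,0],[0,0,0],0],[[0,0.3,0],[0,0,0],0],[[0,0.2,0],[0,0,0],0],[[0,0,0],[0,0,0],0],[[0,0,0],[0,0,0],0]])

```text
time: 7.38
eef_pos: [0.5862, 0.0477, 0.1064]
ee_rot: [-0.567, 3.09, 0.0]
force: [4.5, -1.8, -7.7]
opening: 0.0129
grip_force: 58.6
```

>>> jog_arm(motion=[[[0,0.3,0],[0,0,0],0],[[0,0.3,0],[0,0,0],0],[[0,0.2,0],[0,0,0],0],[[0,0,0],[0,0,0],0],[[0,0,0],[0,0,0],0]])

```text
time: 7.8
eef_pos: [0.586, 0.0484, 0.1064]
ee_rot: [-0.566, 3.09, -0.0]
force: [5.2, -0.8, -9.1]
opening: 0.0127
grip_force: 58.6
```

>>> jog_arm(motion=[[[-0.2,0.3,0],[0,0,0],0],[[0,0.3,0],[0,0,0],0],[[0,0.2,0],[0,0,0],0],[[0,0,0],[0,0,0],0],[[0,0,0],[0,0,0],0]])

```text
time: 8.22
eef_pos: [0.5858, 0.0492, 0.1064]
ee_rot: [0.566, -3.09, -0.0]
force: [4.5, -2.4, -8.5]
opening: 0.0129
grip_force: 58.6
```

>>> jog_arm(motion=[[[0,0.3,0],[0,0,0],0],[[0,0.3,0],[0,0,0],0],[[0,0.2,0],[0,0,0],0],[[0,0,0],[0,0,0],0],[[0,0,0],[0,0,0],0]])

```text
time: 8.63
eef_pos: [0.5855, 0.0499, 0.1064]
ee_rot: [0.566, -3.09, -0.0]
force: [1.7, -1.4, -8.8]
opening: 0.0131
grip_force: 58.6
```

>>> jog_arm(motion=[[[0,0.3,0],[0,0,0],0],[[0,0.3,0],[0,0,0],0],[[0,0.2,0],[0,0,0],0],[[0,0,0],[0,0,0],0],[[0,0,0],[0,0,0],0]])

```text
time: 9.05
eef_pos: [0.5852, 0.0507, 0.1064]
ee_rot: [0.567, -3.09, -0.0]
force: [2.8, -2.2, -9.2]
opening: 0.0133
grip_force: 58.6
```

>>> jog_arm(motion=[[[0,0.3,0],[0,0,0],0],[[0,0.3,0],[0,0,0],0],[[0,0.2,0],[0,0,0],0],[[0,0,0],[0,0,0],0],[[0,0,0],[0,0,0],0]])

```text
time: 9.47
eef_pos: [0.5849, 0.0515, 0.1064]
ee_rot: [0.566, -3.09, -0.0]
force: [2.3, -2.4, -8.2]
opening: 0.0129
grip_force: 58.6
```

>>> jog_arm(motion=[[[0,0.3,0],[0,0,0],0],[[0,0.3,0],[0,0,0],0],[[0,0.2,0],[0,0,0],0],[[0,0,0],[0,0,0],0],[[0,0,0],[0,0,0],0]])

```text
time: 9.88
eef_pos: [0.5847, 0.0522, 0.1064]
ee_rot: [0.566, -3.09, -0.0]
force: [3.0, -3.5, -8.0]
opening: 0.0128
grip_force: 58.6
```

>>> jog_arm(motion=[[[0,0.3,0],[0,0,0],0],[[0,0.2,0],[0,0,0],0],[[0,0.1,0],[0,0,0],0],[[0,0,0],[0,0,0],0],[[0,0,0],[0,0,0],0]])

```text
time: 10.3
eef_pos: [0.5844, 0.0527, 0.1064]
ee_rot: [0.566, -3.09, -0.0]
force: [2.4, -2.9, -8.2]
opening: 0.013
grip_force: 58.6
```

>>> jog_arm(motion=[[[0,0.3,0],[0,0,0],0],[[0,0.2,0],[0,0,0],0],[[0,0.2,0],[0,0,0],0],[[0,0,0],[0,0,0],0],[[0,0,0],[0,0,0],0]])

```text
time: 10.72
eef_pos: [0.5844, 0.053, 0.1065]
ee_rot: [-0.566, 3.09, -0.001]
force: [2.4, -4.6, -7.8]
opening: 0.013
grip_force: 58.7
```

>>> jog_arm(motion=[[[0,0.2,0],[0,0,0],0],[[0,0.1,0],[0,0,0],0],[[0,0,0],[0,0,0],0],[[0,0,0],[0,0,0],0],[[0,0,0],[0,0,0],0]])

```text
time: 11.13
eef_pos: [0.5844, 0.0531, 0.1065]
ee_rot: [-0.566, 3.09, -0.002]
force: [3.1, -6.1, -8.2]
opening: 0.0129
grip_force: 58.7
```

>>> jog_arm(motion=[[[0,0.2,0],[0,0,0],0],[[0,0.2,0],[0,0,0],0],[[0,0.1,0],[0,0,0],0],[[0,0,0],[0,0,0],0],[[0,0,0],[0,0,0],0]])

```text
time: 11.55
eef_pos: [0.5843, 0.0532, 0.1065]
ee_rot: [-0.565, 3.09, -0.003]
force: [4.2, -6.6, -8.8]
opening: 0.0132
grip_force: 58.7
```

>>> jog_arm(motion=[[[0,0.2,0],[0,0,0],0],[[0,0.2,0],[0,0,0],0],[[0,0.1,0],[0,0,0],0],[[0,0,0],[0,0,0],0],[[0,0,0],[0,0,0],0]])

```text
time: 11.97
eef_pos: [0.5843, 0.0533, 0.1065]
ee_rot: [-0.565, 3.09, -0.004]
force: [3.4, -9.1, -8.3]
opening: 0.0125
grip_force: 58.8
```

>>> jog_arm(motion=[[[0,0.2,0],[0,0,0],0],[[0,0.2,0],[0,0,0],0],[[0,0.2,0],[0,0,0],0],[[0,0,0],[0,0,0],0],[[0,0,0],[0,0,0],0]])

```text
time: 12.38
eef_pos: [0.5842, 0.0534, 0.1066]
ee_rot: [-0.564, 3.09, -0.005]
force: [4.3, -11.9, -8.3]
opening: 0.0129
grip_force: 58.8
```

>>> jog_arm(motion=[[[0,0.1,0],[0,0,0],0],[[0,0,0],[0,0,0],0],[[0,0,0],[0,0,0],0],[[0,0,0],[0,0,0],0],[[0,0,0],[0,0,0],0]])

```text
time: 12.8
eef_pos: [0.5842, 0.0534, 0.1066]
ee_rot: [-0.564, 3.09, -0.006]
force: [3.7, -12.3, -8.2]
opening: 0.0128
grip_force: 58.8
```

>>> jog_arm(motion=[[[0,0,0],[0,0,0],0],[[0,0,0],[0,0,0],0],[[0,0,0],[0,0,0],0],[[0,0,0],[0,0,0],0],[[0,0,0],[0,0,0],0]])

```text
time: 13.22
eef_pos: [0.5843, 0.0534, 0.1066]
ee_rot: [-0.564, 3.09, -0.006]
force: [3.6, -12.1, -8.1]
opening: 0.0128
grip_force: 58.8
```

Run:
```python
from plan import *
s=robot.state();im=robot.snapshot("wrist");cv2.imwrite("pics/w5.png",im[...,::-1]);np.save("w5.npy",s,allow_pickle=True)
a=np.radians(110.64);Y=np.array([np.cos(a),np.sin(a),0]);X=np.array([Y[1],-Y[0],0])
print("dY",(s["eef_pos"]-[.6123,-.0219,.1062])@Y*1000,"FY",s["force"]@Y,"FX",s["force"]@X,s["force"][2])
```

```text
dY 80.37316834214444 FY -12.553702935607882 FX -0.8688068391292956 -8.053904161842148
```

View pics/w5.png

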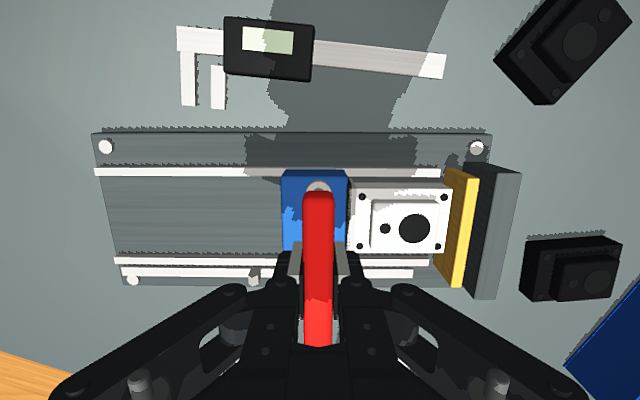

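The casting now sits flush against the brass plate (at column 447) with the jaw behind it (column 349). I held about 12.5 N for around 1 s. Next I'll ease back to the notch with the bar still up.

>>> jog_arm(motion=[[[0,-1.5,0],[0,0,0],0],[[0,-1.5,0],[0,0,0],0],[[0,-1.5,0],[0,0,0],0],[[0,-1.5,0],[0,0,0],0],[[0,-0.8,0],[0,0,0],0]])

```text
time: 13.68
eef_pos: [0.5857, 0.0493, 0.1063]
ee_rot: [0.567, -3.09, -0.002]
force: [0.1, 1.2, -8.2]
opening: 0.013
grip_force: 59.0
```

>>> jog_arm(motion=[[[0,0,0],[0,0,0],0],[[0,0,0],[0,0,0],0],[[0,0,0],[0,0,0],0],[[0,0,0],[0,0,0],0],[[0,0,0],[0,0,0],0]])

```text
time: 14.1
eef_pos: [0.5858, 0.049, 0.1063]
ee_rot: [0.567, -3.09, -0.0]
force: [-0.4, 0.4, -7.8]
opening: 0.013
grip_force: 59.0
```

Run:
```python
from plan import *
a=np.radians(110.64);Y=np.array([np.cos(a),np.sin(a),0]);X=np.array([Y[1],-Y[0],0])
s=robot.state();im=robot.snapshot("wrist");cv2.imwrite("pics/w6.png",im[...,::-1])
print("dY",(s["eef_pos"]-[.6123,-.0219,.1062])@Y*1000,"FY",s["force"]@Y,"FX",s["force"]@X,s["force"][2],s["eef_pos"])
g=im.min(2);sc=[]
for x0,x1 in((85,130),(465,505)):
    m=np.zeros_like(g);m[135:162,x0:x1]=g[135:162,x0:x1]>140;n,l,st,c=cv2.connectedComponentsWithStats(m);i=1+np.argmax(st[1:,4]);sc.append(onz(ray("wrist",c[i],s),.015));print(c[i],st[i])
print("len",np.linalg.norm(sc[0]-sc[1]),"carriage y",(s["eef_pos"]-(sc[0]+sc[1])/2)@Y*1000)
```

```text
dY 75.67134333199466 FY 0.5489572157520473 FX -0.23492329794053002 -7.847091651306894 [0.58582819 0.04899035 0.1063499 ]
[ 91.04126984 148.45714286] [ 85 135  15  27 315]
[500.44131455 149.29577465] [495 135  10  27 213]
len 0.30611239088516395 carriage y 16.687717930028246
```

>>> jog_arm(motion=[[[0,0,0],[0,0,0],0.3],[[0,0,0],[0,0,0],0.3],[[0,0,0],[0,0,0],0.35],[[0,0,0],[0,0,0],0.35],[[0,0,0],[0,0,0],0.35]])

```text
time: 14.57
eef_pos: [0.5863, 0.0488, 0.1068]
ee_rot: [-0.566, 3.089, -0.001]
force: [0.3, -0.2, 0.1]
opening: 0.0297
grip_force: 0.0
```

Run:
```python
from plan import *
s=robot.state();im=robot.snapshot("wrist");cv2.imwrite("pics/w7.png",im[...,::-1])
st,c,p=blob(im,"red");W=Ro.from_rotvec(s["ee_rot"]).inv();print(s["eef_pos"],s["force"],st)
for r in (.3,.5):
    y=int(st[1]+r*st[3]);x=p[p[:,1]==y][:,0]
    e=[W.apply(onz(ray("wrist",(u,y),s),.103)-s["eef_pos"])*1000 for u in(x.min(),x.max()+1)];print(e[0][1],e[1][1])
```

```text
[0.58625085 0.04877203 0.10679756] [ 0.272686   -0.24579808  0.13604882] [ 307  183   29  164 4295]
-4.477990629014086 8.442116233433968
-4.664696723079236 8.252556911921438
```

>>> jog_arm(motion=[[[0,1.5,-10],[0,0,0],0.4],[[0,0,-25],[0,0,0],0.5],[[0,0,-35],[0,0,0],0.6],[[0,0,-35],[0,0,0],0.6],[[0,0,-35],[0,0,0],0.6]])

```text
time: 15.03
eef_pos: [0.585, 0.0504, 0.2488]
ee_rot: [-0.567, 3.09, -0.0]
force: [0.3, 0.2, -0.2]
opening: 0.0512
grip_force: 0.0
```

>>> jog_arm(motion=[[[0,20,-5],[0,0,0],0.6],[[0,20,0],[0,0,0],0.6],[[0,0,0],[0,0,0],0.6],[[0,0,0],[0,0,0],0.6],[[0,0,0],[0,0,0],0.6]])

```text
time: 15.45
eef_pos: [0.5712, 0.0875, 0.2517]
ee_rot: [-0.567, 3.09, -0.001]
force: [0.2, -0.4, -0.4]
opening: 0.0512
grip_force: 0.0
```

Run:
```python
from plan import *
s=robot.state();im=robot.snapshot("wrist");cv2.imwrite("pics/w8.png",im[...,::-1])
cv2.imwrite("pics/w8c.png",cv2.resize(im[80:290,150:470,::-1],None,fx=2.4,fy=2.4,interpolation=2))
print(s["eef_pos"],s["force"])
R=[];R0=[]
for n,b in(("scene",(260,190,345,245)),("side",(310,180,380,220))):
    i=robot.snapshot(n);st,c,p=blob(i,"red",b);print(n,st,c.round(1));R.append(ray(n,c));cv2.imwrite(f"pics/{n}1.png",i[...,::-1])
print("bar ctr",tri(R))
```

```text
[0.57123551 0.08751551 0.25169082] [ 0.20322961 -0.4458314  -0.38504165]
scene [300 207  21  18 127] [310.2 215.7]
side [323 183  35  15 215] [339.6 189.8]
bar ctr (array([0.59639138, 0.05400036, 0.09558459]), np.float64(0.0005525314452332064))
```

View pics/w8c.png

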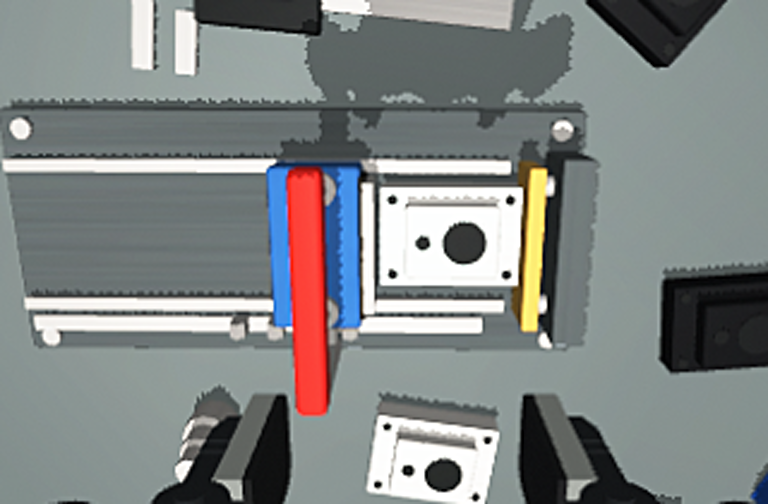

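The wrist view shows the casting square against the brass plate and the jaw just behind it (crop column 370). The bar measures 95.6 mm high, the same as its starting height, so it is fully down. The bystanders are unmoved and the gripper is clear.

```bash
python3 -c "
from bench import robot
print(robot.job_done())"
```

```text
the job is handed in; nothing more can be done
None
```

The job is handed in at about 15.6 s of the 58 s allowed: the casting was pressed home against the brass stop plate at about 12.5 N for around 1 s, then I eased the carriage back about 5 mm with the bar still up, and the bar dropped back to its starting height, which I take as fully into the +14 mm notch, with the gripper clear and nothing else touched.

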